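# Hold a model roof panel flush on the tilted angle stand

## Task

Pull the blue-fronted drawer fully open by its handle, lift out the white roof panel by its blue roof-light box, and lay the panel centred on the orange tilted plate of the angle stand, within its black outline. Feel for the plate so that the panel's whole underside lies flush on the slope, press it there gently and finish while still gripping and pressing it, so that a colleague can mark its bevel. Do not shift the ruler, the card offcuts or the glue bottle.

Things in the scene. Friction and masses are not known exactly. Their poses are not given: they have to be found in the camera images.
- unit: Low wooden drawer unit with one blue-fronted drawer, 180 (x) x 200 (y) x 90 mm high, fixed to the table on the left or the right side. Origin: centre of its underside; its front faces its own -x, towards the robot; small yaw. Its top board begins 15 mm behind the front face.
- unit_drawer0 (a joint): The drawer: 0 m shut, grows as it slides out along the unit's -x, stop at 0.118 m. Pulls with about 1 N plus 4 N per m/s; stays where left. Inside 135 (x) x 158 (y) mm, floor 22 mm above the table, side and back walls up to 68 mm and front up to 78 mm above the table.
- unit_drawer0_handle (a point): Middle of the drawer's steel bar handle: round bar 11 mm thick, 100 mm long along the unit's y, axis 35 mm before the drawer front and 52 mm above the table; moves with the drawer. Posts 42 mm either side of the middle join it to the front. Pinch it from above, fingers part open: 29 mm are free behind it.
- panel: Loose roof panel, 55 to 115 g: white sheet 70 (x) x 90 (y) x 5 mm, a blue box 40 (x) x 24 (y) mm upright in its middle, top 37 mm above the underside. Origin: centre of the underside, z towards the box. Starts flat in the front part of the shut drawer, x roughly along the unit's x. Grip the box across its 24 mm. A half turn about z makes no difference.
- stand: Angle stand fixed on the other side: steel base 160 (x) x 140 (y) x 20 mm; two posts 62 mm high at x +35, y +-67 mm, with black knobs. Origin: centre of its underside; -x looks roughly at the robot. Carries the orange plate 120 x 110 x 6 mm, sloping down to -x, low edge 30 mm above the table. Pitch differs each time, 10 to 24 degrees, clamped: a push of 40 N does not move it.
- plate_face (a point): Centre of the orange plate's upper face, with the plate's own axes: x runs up the slope, y level across it, z out of the face, square to it. A black outline marks the panel's place around this point: 70 mm along x, 90 mm along y.
- ruler: Bystander: steel ruler lying flat between the unit and the stand, 200 x 30 x 4 mm, origin centre of its underside.
- offcuts: Bystander: small loose stack of white card offcuts, 70 x 60 x 20 mm, nearer the robot than the ruler, origin centre of its underside.
- glue: Bystander: white glue bottle with an orange cap, 44 mm across, 120 mm high, beyond the ruler, origin centre of its underside.
There are look-alikes about, which are no part of the job. There is more than one size of the stand; the job needs the smaller.

How it is judged (in metres and radians):
On the way, in this order (a step that is already met when the one before it is completed fails the run):
1. the drawer is pulled open, to at least 100 mm (value of joint unit_drawer0 above 0.1 m and height (world z) of panel below 0.035 m), for 0.2 s.
2. the panel is lifted out of the drawer in the fingers (height (world z) of panel above 0.085 m and contact force between the fingers and panel above 1 N and contact force between panel and unit below 0.1 N), for 0.2 s.
At the end, for the whole second after the job is handed in: Through the last second the panel lies at rest on the plate: parallel within 0.05 rad, underside within 3 mm of the face, centre within 12 mm of the face centre along both plate axes, square within 0.15 rad, pressed on the stand with 2 to 40 N and still gripped with over 2 N (angle between the z axis of panel and the z axis of plate_face, either way round below 0.05 rad and angle between the x axis of panel and the x axis of plate_face, either way round below 0.15 rad and x of panel in the frame of plate_face between -0.012 and 0.012 m and y of panel in the frame of plate_face between -0.012 and 0.012 m and z of panel in the frame of plate_face between -0.003 and 0.0025 m and contact force between panel and stand between 2 and 40 N and contact force between the fingers and panel above 2 N and linear speed of panel below 0.02 m/s and angular speed of panel below 0.2 rad/s); the arm keeps its last pose, push and grip.
It fails at once if the ruler, the offcuts or the glue bottle is shifted by more than 25 mm, or the bottle is tipped (distance of any of ruler, offcuts, glue from where it was at the start of the episode above 0.025 m or angle between glue's own z axis and vertical above 0.35 rad).
It also fails if it takes over 51 s, if anything falls off the work surface, if the arm or the gripper's body presses on something with over 40 N, if the wrist force passes 120 N, or if a joint passes its speed limit or range.

## Robot

A 7-joint arm with a two-finger parallel gripper is mounted at the origin on the work surface. World frame = base frame: x ahead of the robot, y to its left, z up, the work surface at z = 0. Lengths are in m, angles in degrees, forces in N, time in s.
With the tool pointing down it reaches from about 0.425 to 0.8 m from the base axis. Payload 8.3 kg.
Tool frame: the origin (TCP) lies midway between the tips of the shut fingers; the grasp point (between the pads) lies 19 mm behind it; z points along the fingers, y is the line along which they close (so a half turn about z gives the same grasp; the last joint's range is limited). The gripper opens to 85 mm and grips with 20 to 120 N. Pads are 22 mm wide; open, the fingers measure 114 mm over their backs; the gripper's body (76 mm by 85 mm) begins 54 mm behind the grasp point. The pads swing forward as they close: fully open they stand 13 mm farther back than shut.
Start: joints at [-72.989, 21.967, 0.94, 78.501, -0.361, 79.538, -2.664], TCP at [0.22, 0.585, 0.231] pointing down, gripper open.
Joint ranges: [-169.22, 169.22], [-14.56, 117.87], [-87.37, 89.26], [10.42, 133.3], [-82.24, 262.24], [0.94, 117.77], [-172.7, 172.7]. Speed limits (degrees/s): [136.94, 136.94, 172.46, 172.46, 180, 180, 180].

## Interface

Orientations are given as [roll, pitch, yaw] about the fixed x, y, z axes, in that order (R = Rz(yaw) Ry(pitch) Rx(roll)).
In Python, from cell import get_obs, vision, job_done gives the robot as it stands. The module is installed in compiled form; this text tells all that it offers.
- The arm moves only by the tool jog_arm, never from a script. Its argument "steps" is a list of rows, each an object of numbers: "gripper": the finger opening in mm, from 0 to 85.4; "tx", "ty", "tz": the shift along the tool's x, y, z in mm; "twist": the turn about the tool's z in rad. In form: [{"gripper": .., "tx": .., "ty": .., "tz": .., "twist": ..}, ...]. A call has exactly 8 rows; each row shifts and turns the commanded pose from where the row before left it, along the tool's axes as they then stand; what a row does not reach is not made up. A row lasts 1/12 s, in which the tool goes at most 41.7 mm and 7.16 degrees, less where a joint would pass 70% of its speed; a pose out of reach is approached as far as the arm can. A call with a gripper value outside its range is refused whole. The fingers move at their own pace and stop on an object; "grip_force" is the grip in N (left out, the last holds). Time passes only in rows, so rows that do not move let the fingers close, or fill a call up. It gives the time, the measured TCP pose, the force, the opening and the grip force at its end, in the units of the state.
- get_obs(): the state, without advancing time (a new reading comes with each control period).
- vision.capture(name): name is "scene" or "top" or "wrist"; returns a dict with "frame" (420x560x3 uint8, blue, green, red), "range_z" (420x560 float32, m along the optical axis (not along the pixel's ray), 0 where there is no reading), "intrinsics" (3x3 intrinsics, pixels), "rvec" (rotation vector, rad) and "tvec" (3), from world to camera coordinates, as OpenCV has them; the wrist camera has in their place "hand_eye" (4x4, takes a point from camera to tool coordinates, whose origin is the TCP and whose axes are the flange's). Camera axes: x right, y down, z forward; pixel columns grow to the right and rows downward; lengths in m; the calibration is good to about 2 mm. The wrist camera is an equidistant fisheye: a pixel r from the principal point sees the ray r / f radians off the axis. A picture is of the moment at which its call begins: read the wrist's pose just before it.
- job_done(): hands the job in; it is judged then, once.
Trained networks look in a picture, given as the dict that the camera call returned (one of the last four; its "shot" number tells which), for a name from the list of things; names that differ only in an ending like _2 or _b are one class to them, and where a whole thing is asked for, a point or a joint stands for the part that bears it (a point fixed in the world has none). Each returns a list of dicts, best first, with "score" (0 to 1); they miss things now and then, are a little off and sometimes report something else, mostly with a low value. They report only what shows in the picture. A call takes as long as a camera call. They do not tell look-alikes from the thing itself.
- vision.boxes_of(picture, thing): "position" ([column, row] as shares, 0 to 1, of the picture: columns of its width, rows of its height, amid what is visible of it).
The state is a dict: "time_s": time; "qpos": joint angles; "qvel": joint speeds; "effort": joint torques, N m; "tool_pos": TCP position; "tcp_rot": TCP orientation; "wrist_force": force on the tool from outside, world axes, zero at the start; "wrist_torque": the same for the moment, N m; "grip_width": finger opening in m; "finger_force": force on a finger pad.
Only numpy, scipy, OpenCV 4.12 (cv2) and the standard library are available. Lean on these libraries where they do the work, as an engineer would, in place of code of your own. Each camera call takes 0.05 s, during which the arm holds its last target. There are 200 camera calls.

## Working session

There is one attempt and no reset: what is moved stays moved. The work goes in short steps, Python scripts to look and compute and a tool call to move; the robot and the scene stay as the last step left them, time stands still between calls to the robot, and variables do not carry over. Pictures are saved under pics/ and viewed, at most 10 in all, crops included, and the job is handed in when it is done.

Besides the shell and the picture viewer there is one more tool, called after "Emit:" as a command line: name --argument value ..., lists and objects as JSON in quotes. jog_arm: Moves the arm, as the interface text tells. Its arguments: {"type":"object","properties":{"steps":{"type":"array","items":{"type":"object","properties":{"gripper":{"type":"number"},"tx":{"type":"number"},"ty":{"type":"number"},"tz":{"type":"number"},"twist":{"type":"number"}}}},"grip_force":{"type":"number"}},"required":["steps"]}

```bash
mkdir -p pics
cat > h.py <<'E'
import numpy as np, cv2
from cell import get_obs, vision, job_done
def cloud(p):
    K=p["intrinsics"]; z=p["range_z"]; v,u=np.indices(z.shape)
    c=np.stack([(u-K[0,2])/K[0,0]*z,(v-K[1,2])/K[1,1]*z,z],-1)
    R=cv2.Rodrigues(np.array(p["rvec"],float))[0]
    w=(c-np.array(p["tvec"]).ravel())@R
    w[z<=0]=np.nan
    return w
E
python3 - <<'E'
from h import *
o=get_obs(); print({k:np.round(v,3) for k,v in o.items()})
for n in ("top","scene"):
    p=vision.capture(n); cv2.imwrite(f"pics/{n}0.png",p["frame"]); W=cloud(p)
    np.savez(n+"0.npz",W=W,f=p["frame"])
    for t in ("unit","unit_drawer0_handle","stand","ruler","offcuts","glue","panel"):
        for d in vision.boxes_of(p,t)[:4]:
            c,r=d["position"]; c=int(c*560); r=int(r*420)
            print(n,t,round(d["score"],2),c,r,np.round(W[r,c],3))
E
```

```text
{'time_s': np.float64(0.0), 'qpos': array([-72.99 ,  22.016,   0.94 ,  78.563,  -0.363,  79.536,  -2.664]), 'qvel': array([ 0.043,  0.027, -0.092,  0.106, -0.021, -0.011,  0.03 ]), 'effort': array([-0.0000e+00, -6.2760e+01,  8.4400e-01, -3.7182e+01,  1.7000e-02,
        1.4000e-02,  0.0000e+00]), 'tool_pos': array([0.22 , 0.585, 0.23 ]), 'tcp_rot': array([-1.79888e+02,  1.00000e-03,  1.59388e+02]), 'wrist_force': array([-0.026,  0.265,  0.059]), 'wrist_torque': array([-0.009, -0.062,  0.005]), 'finger_force': np.float64(0.0), 'grip_width': np.float64(0.085)}
top unit 0.56 376 149 [ 0.64  -0.225  0.091]
top unit_drawer0_handle 0.64 374 179 [ 0.564 -0.231  0.015]
top stand 0.82 193 311 [0.178 0.298 0.051]
top stand 0.55 220 143 [0.665 0.227 0.052]
top ruler 0.7 294 175 [0.578 0.008 0.005]
top offcuts 0.95 296 230 [0.411 0.003 0.021]
top offcuts 0.42 377 177 [ 0.564 -0.232  0.058]
top glue 0.81 299 103 [ 0.775 -0.005  0.09 ]
scene unit 0.86 178 225 [ 0.677 -0.197  0.091]
scene unit_drawer0_handle 0.77 193 191 [ 0.512 -0.278  0.001]
scene stand 0.63 321 305 [0.695 0.239 0.063]
scene stand 0.57 405 181 [0.207 0.308 0.052]
scene ruler 0.8 256 243 [ 0.588 -0.008  0.006]
scene offcuts 0.88 288 197 [0.406 0.005 0.019]
scene offcuts 0.57 323 294 [0.662 0.231 0.052]
scene glue 0.87 218 295 [0.798 0.007 0.091]
```

View pics/top0.png

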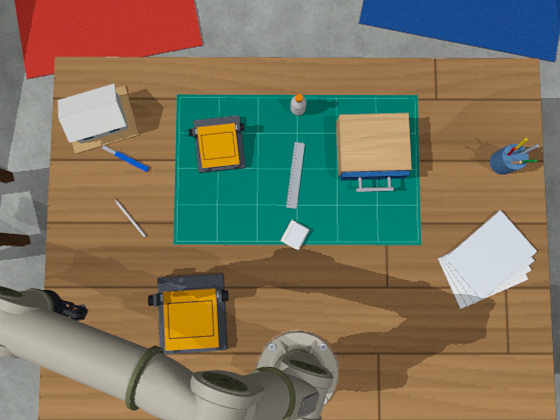

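View pics/scene0.png

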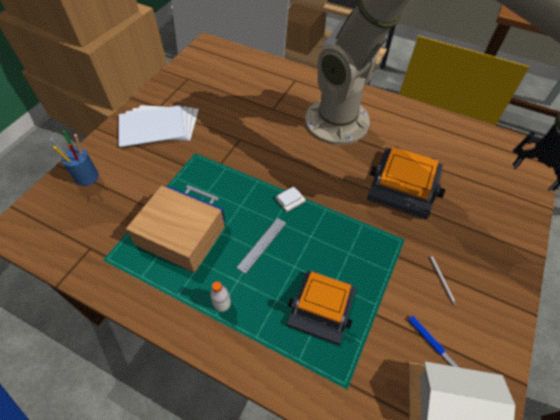

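Run:
```python
from h import *
for n in ("top","scene"):
    d=np.load(n+"0.npz"); W=d["W"]; f=d["f"]; hsv=cv2.cvtColor(f,cv2.COLOR_BGR2HSV)
    def fit(m,name):
        P=W[m]; P=P[np.isfinite(P).all(1)]
        if len(P)<30: return print(n,name,len(P))
        (cx,cy),(w,h),a=cv2.minAreaRect(P[:,:2].astype(np.float32)); 
        print(n,name,len(P),"rect",np.round([cx,cy,w,h,a],3),"z",np.round(np.percentile(P[:,2],[2,50,98]),3))
        A=P-P.mean(0)
        for _ in range(4):
            c=np.median(P,0) if _==0 else c2
            u,s,vt=np.linalg.svd(A-A.mean(0),full_matrices=False); nn=vt[2]*np.sign(vt[2][2]); c2=A.mean(0)
            r=(A-c2)@nn; A=A[abs(r)<max(.003,2*r.std())]
        print("   plane n",np.round(nn,3),"tilt",np.degrees(np.arccos(nn[2])).round(2),"az",np.degrees(np.arctan2(nn[1],nn[0])).round(1),len(A))
    H,S,V=hsv[...,0],hsv[...,1],hsv[...,2]
    org=(H<22)&(S>120)&(V>90)
    X,Y,Z=W[...,0],W[...,1],W[...,2]
    # top of unit
    fit((abs(Z-.09)<.005)&(Y<-.08)&(Y>-.4)&(X>.4)&(X<.95),"unittop")
    fit((H>95)&(H<130)&(S>90)&(Y<-.08)&(X>.35)&(Z>.015),"blue front")
    nb,l,st,ce=cv2.connectedComponentsWithStats(org.astype(np.uint8))
    for i in range(1,nb):
        if st[i,4]>150:
            print(st[i],ce[i].round(0)); fit(l==i,"orange%d"%i)
    for q in (((Z>.045)&(Z<.065)&(X>.45)&(X<.6)&(Y<-.1)&(Y>-.35),"handle"),):
        fit(*q)
```

```text
top unittop 3334 rect [ 0.654 -0.223  0.179  0.202  1.935] z [0.085 0.09  0.095]
   plane n [ 0.002 -0.001  1.   ] tilt 0.13 az -19.0 3278
top blue front 1163 rect [ 0.581 -0.394  0.075  0.531  9.274] z [0.023 0.079 0.105]
   plane n [-0.938 -0.084  0.336] tilt 70.34 az -174.9 877
[    14      0    542    420 112512] [304. 217.]
top orange1 112063 rect [ 0.691  0.261  2.523  1.31  65.062] z [-0.749 -0.001  0.008]
   plane n [0.001 0.    1.   ] tilt 0.03 az 28.3 95715
[ 197  123   43   45 1254] [218. 146.]
top orange14 1251 rect [0.664 0.237 0.132 0.118 6.862] z [0.02  0.05  0.068]
   plane n [-0.258 -0.028  0.966] tilt 15.06 az -173.8 1094
[ 163  288   56   63 3007] [191. 319.]
top orange57 2999 rect [0.153 0.308 0.169 0.159 3.681] z [0.038 0.049 0.056]
   plane n [-0.001  0.     1.   ] tilt 0.08 az 167.2 2631
[  38  367  123   53 3298] [ 80. 401.]
top orange66 3286 rect [-0.054  0.516  0.188  0.475  7.337] z [-0.008  0.     0.008]
   plane n [-0.003  0.001  1.   ] tilt 0.21 az 163.1 2970
top handle 271 rect [ 5.500e-01 -2.170e-01  1.970e-01  6.600e-02  8.053e+01] z [0.047 0.056 0.06
[... 728 characters left out ...]
9] [443. 233.]
scene orange83 43010 rect [4.8000e-02 2.1400e-01 1.0730e+00 1.5560e+00 8.9939e+01] z [-0.004  0.     0.05 ]
   plane n [-0.001 -0.     1.   ] tilt 0.05 az -178.2 36796
[ 298  272   54   51 1782] [325. 297.]
scene orange125 1772 rect [0.66  0.235 0.122 0.118 6.471] z [0.021 0.053 0.068]
   plane n [-0.26  -0.03   0.965] tilt 15.14 az -173.4 1621
[504 376  23  44 455] [517. 396.]
scene orange127 453 rect [ 0.553  0.906  0.092  0.466 32.714] z [-0.003  0.001  0.004]
   plane n [-0.281  0.829  0.483] tilt 61.11 az 108.7 415
scene handle 170 rect [ 5.4900e-01 -1.9400e-01  1.6800e-01  5.5000e-02  7.2978e+01] z [0.05  0.056 0.063]
   plane n [-0.01  0.    1.  ] tilt 0.57 az 178.7 145
```

Top picture: unit at about (374,145) with its handle at (376,188). The small stand is at (219,146), and the large look-alike is near the base at (191,319). The scene picture agrees. Next I plan an arc to hover over the handle.

```bash
cat >> h.py <<'E'
from scipy.spatial.transform import Rotation as Ro
def plan(wps):
    """wps: list of (x,y,z,yaw,nrows); prints rows [tx,ty,tz,twist] in tool axes, tool down"""
    o=get_obs(); p=np.array(o["tool_pos"])*1000; yaw=o["tcp_rot"][2]
    for x,y,z,yw,n in wps:
        t=np.array([x,y,z])*1000; d=(yw-yaw+180)%360-180; p0=p.copy(); y0=yaw
        for i in range(n):
            q=p0+(t-p0)*(i+1)/n; R=Ro.from_euler("xyz",[180,0,yaw],degrees=True).as_matrix()
            s=np.round(R.T@(q-p)).astype(int); tw=round(np.radians(y0+d*(i+1)/n-yaw)*-1,3)
            print(list(map(int,s)),tw, end="; ")
            p=p+R@s; yaw=yaw-np.degrees(tw)
        print()
E
python3 - <<'E'
from h import *
d=np.load("scene0.npz"); 
for n in("top","scene"):
    d=np.load(n+"0.npz"); W=d["W"]; f=d["f"]; hsv=cv2.cvtColor(f,cv2.COLOR_BGR2HSV)
    X,Y,Z=W[...,0],W[...,1],W[...,2]
    m=(abs(Z-.09)<.004)&(Y<-.08)&(Y>-.4)&(X>.5)&(X<.95)&(hsv[...,0]<30)
    m=cv2.erode(m.astype(np.uint8),np.ones((3,3)))>0
    print(n,cv2.minAreaRect(W[m][:,:2].astype(np.float32)))
    m=(Z>.045)&(Z<.066)&(X>.5)&(X<.56)&(Y<-.15)&(Y>-.3)
    P=W[m]; print(len(P),np.median(P,0), np.degrees(np.arctan(np.polyfit(P[:,1],P[:,0],1)[0])),P.min(0),P.max(0))
a0=np.radians(69.4);a1=np.arctan2(-.225,.535)
w=[]
for i in range(1,25):
    s=i/24;a=a0+(a1-a0)*s; r=.625+(.58-.625)*s; w.append((r*np.cos(a),r*np.sin(a),.23-.02*s,159.4-67.4*s,1))
plan(w)
E
```

```text
top ((0.6593196392059326, -0.22230997681617737), (0.15678028762340546, 0.1900777518749237), 2.368927001953125)
187 [ 0.52930643 -0.22039617  0.05603515] -1.2080964856147398 [ 0.52244312 -0.28056733  0.0465114 ] [ 0.55926325 -0.1711274   0.06431579]
scene ((0.6660809516906738, -0.22028249502182007), (0.15936186909675598, 0.19636490941047668), 1.6419905424118042)
146 [ 0.53526916 -0.22240426  0.05569358] -1.4513457404869452 [ 0.5265504  -0.27724012  0.04759068] [ 0.55626014 -0.16792858  0.06295691]
[-42, -3, 2] 0.049; 
[-41, -4, 1] 0.049; 
[-42, -5, 1] 0.049; 
[-41, -6, 1] 0.049; 
[-41, -6, 0] 0.049; 
[-40, -7, 1] 0.049; 
[-41, -7, 1] 0.049; 
[-40, -9, 1] 0.049; 
[-40, -9, 1] 0.049; 
[-39, -10, 1] 0.049; 
[-39, -10, 0] 0.049; 
[-39, -11, 1] 0.049; 
[-39, -12, 1] 0.049; 
[-38, -12, 1] 0.049; 
[-38, -13, 1] 0.049; 
[-38, -14, 1] 0.049; 
[-37, -15, 0] 0.049; 
[-37, -15, 1] 0.049; 
[-36, -15, 1] 0.049; 
[-36, -16, 1] 0.049; 
[-36, -17, 1] 0.049; 
[-35, -18, 1] 0.049; 
[-35, -18, 0] 0.049; 
[-34, -18, 1] 0.049;
```

Emit:
jog_arm --steps '[{"tx": -40,"ty": -3,"tz": 2,"twist": 0.049},{"tx": -40,"ty": -4,"tz": 1,"twist": 0.049},{"tx": -41,"ty": -5,"tz": 1,"twist": 0.049},{"tx": -41,"ty": -6,"tz": 1,"twist": 0.049},{"tx": -41,"ty": -6,"tz": 0,"twist": 0.049},{"tx": -40,"ty": -7,"tz": 1,"twist": 0.049},{"tx": -40,"ty": -7,"tz": 1,"twist": 0.049},{"tx": -40,"ty": -9,"tz": 1,"twist": 0.049}]'

```text
$.steps[0]: bad value
```

Emit:
jog_arm --steps '[{"tx": -40,"ty": -9,"tz": 1,"twist": 0.049},{"tx": -39,"ty": -10,"tz": 1,"twist": 0.049},{"tx": -39,"ty": -10,"tz": 0,"twist": 0.049},{"tx": -39,"ty": -11,"tz": 1,"twist": 0.049},{"tx": -39,"ty": -12,"tz": 1,"twist": 0.049},{"tx": -38,"ty": -12,"tz": 1,"twist": 0.049},{"tx": -38,"ty": -13,"tz": 1,"twist": 0.049},{"tx": -38,"ty": -14,"tz": 1,"twist": 0.049}]'

```text
$.steps[0]: bad value
```

Emit:
jog_arm --steps '[{"tx": -37,"ty": -15,"tz": 0,"twist": 0.049},{"tx": -37,"ty": -15,"tz": 1,"twist": 0.049},{"tx": -36,"ty": -15,"tz": 1,"twist": 0.049},{"tx": -36,"ty": -16,"tz": 1,"twist": 0.049},{"tx": -36,"ty": -17,"tz": 1,"twist": 0.049},{"tx": -35,"ty": -18,"tz": 1,"twist": 0.049,"gripper": 45},{"tx": -35,"ty": -18,"tz": 0,"twist": 0.049,"gripper": 45},{"tx": -34,"ty": -18,"tz": 1,"twist": 0.049,"gripper": 45}]'

```text
$.steps[0]: bad value
```

Emit:
jog_arm --steps '[{"gripper": 85,"tx": -40,"ty": -3,"tz": 2,"twist": 0.049},{"gripper": 85,"tx": -40,"ty": -4,"tz": 1,"twist": 0.049},{"gripper": 85,"tx": -41,"ty": -5,"tz": 1,"twist": 0.049},{"gripper": 85,"tx": -41,"ty": -6,"tz": 1,"twist": 0.049},{"gripper": 85,"tx": -41,"ty": -6,"tz": 0,"twist": 0.049},{"gripper": 85,"tx": -40,"ty": -7,"tz": 1,"twist": 0.049},{"gripper": 85,"tx": -40,"ty": -7,"tz": 1,"twist": 0.049},{"gripper": 85,"tx": -40,"ty": -9,"tz": 1,"twist": 0.049}]'

```text
time_s: 1.47
tool_pos: [0.4732, 0.3816, 0.2232]
tcp_rot: [180.0, 0.0, 136.8]
wrist_force: [0.7, 0.3, 0.1]
grip_width: 0.085
finger_force: 0.0
```

Emit:
jog_arm --steps '[{"gripper": 85,"tx": -40,"ty": -9,"tz": 1,"twist": 0.049},{"gripper": 85,"tx": -39,"ty": -10,"tz": 1,"twist": 0.049},{"gripper": 85,"tx": -39,"ty": -10,"tz": 0,"twist": 0.049},{"gripper": 85,"tx": -39,"ty": -11,"tz": 1,"twist": 0.049},{"gripper": 85,"tx": -39,"ty": -12,"tz": 1,"twist": 0.049},{"gripper": 85,"tx": -38,"ty": -12,"tz": 1,"twist": 0.049},{"gripper": 85,"tx": -38,"ty": -13,"tz": 1,"twist": 0.049},{"gripper": 85,"tx": -38,"ty": -14,"tz": 1,"twist": 0.049}]'

```text
time_s: 2.13
tool_pos: [0.5855, 0.0824, 0.2163]
tcp_rot: [180.0, 0.0, 114.3]
wrist_force: [0.5, -0.0, -0.1]
grip_width: 0.0851
finger_force: 0.0
```

Emit:
jog_arm --steps '[{"gripper": 85,"tx": -37,"ty": -15,"tz": 0,"twist": 0.049},{"gripper": 85,"tx": -37,"ty": -15,"tz": 1,"twist": 0.049},{"gripper": 85,"tx": -36,"ty": -15,"tz": 1,"twist": 0.049},{"gripper": 85,"tx": -36,"ty": -16,"tz": 1,"twist": 0.049},{"gripper": 45,"tx": -36,"ty": -17,"tz": 1,"twist": 0.049},{"gripper": 45,"tx": -35,"ty": -18,"tz": 1,"twist": 0.049},{"gripper": 45,"tx": -35,"ty": -18,"tz": 0,"twist": 0.049},{"gripper": 45,"tx": -34,"ty": -18,"tz": 1,"twist": 0.049}]'

```text
time_s: 2.8
tool_pos: [0.5299, -0.2247, 0.2106]
tcp_rot: [180.0, 0.0, 91.9]
wrist_force: [0.5, -0.5, -0.7]
grip_width: 0.0449
finger_force: 0.0
```

```bash
cat >> h.py <<'E'
def wcloud(p,o):
    "wrist camera -> world cloud"
    K=p["intrinsics"]; z=p["range_z"].astype(float); v,u=np.indices(z.shape)
    a=(u-K[0,2])/K[0,0]; b=(v-K[1,2])/K[1,1]; th=np.hypot(a,b); t=np.tan(np.clip(th,1e-6,1.4))/np.maximum(th,1e-6)
    c=np.stack([a*t*z,b*t*z,z,np.ones_like(z)],-1)@np.array(p["hand_eye"]).T
    w=c[...,:3]@Ro.from_euler("xyz",o["tcp_rot"],degrees=True).as_matrix().T+np.array(o["tool_pos"])
    w[z<=0]=np.nan
    return w
def wshot(name):
    o=get_obs(); p=vision.capture("wrist"); W=wcloud(p,o); cv2.imwrite(f"pics/{name}.png",p["frame"]); np.savez(name+".npz",W=W,f=p["frame"])
    return o,p,W
E
python3 - <<'E'
from h import *
o,p,W=wshot("w1"); print(o["tool_pos"],o["tcp_rot"],o["grip_width"]); print(np.round(p["hand_eye"],3))
for t in("unit","unit_drawer0_handle"):
    for d in vision.boxes_of(p,t)[:3]:
        c,r=d["position"]; c=int(c*560); r=int(r*420); print(t,d["score"],c,r,W[r,c])
X,Y,Z=[W[...,i] for i in range(3)]
m=(Z>.05)&(Z<.066)&(X>.5)&(X<.548)&(Y<-.12)&(Y>-.33)
P=W[m]; print(len(P),np.median(P,0),P.min(0),P.max(0)); print(np.degrees(np.arctan(np.polyfit(P[:,1],P[:,0],1)[0])))
m=(abs(Z-.09)<.004)&(Y<-.08)&(Y>-.4)&(X>.5)&(X<.95); print(cv2.minAreaRect(W[m][:,:2].astype(np.float32)))
E
```

```text
[ 0.52991893 -0.22467317  0.21055288] [1.79964531e+02 2.45793888e-02 9.18658445e+01] 0.0449130561294887
[[ 0.    -0.96  -0.28   0.071]
 [ 1.     0.    -0.001 -0.   ]
 [ 0.001 -0.28   0.96  -0.142]
 [ 0.     0.     0.     1.   ]]
unit 0.7 397 187 [ 0.63695088 -0.20433327  0.08909594]
unit_drawer0_handle 0.71 313 187 [ 0.56469439 -0.21106271  0.07299644]
1464 [ 0.53099024 -0.22044402  0.05578463] [ 0.5241165  -0.28024074  0.05115133] [ 0.54793562 -0.17048565  0.05901147]
-0.9128915026009972
((0.663347065448761, -0.22180801630020142), (0.1667969673871994, 0.20016224682331085), 1.7484177350997925)
```

Emit:
jog_arm --steps '[{"gripper": 30,"tx": -1,"ty": 1,"tz": 25,"twist": 0},{"gripper": 30,"tx": 0,"ty": 0,"tz": 30,"twist": 0},{"gripper": 30,"tx": 0,"ty": 0,"tz": 35,"twist": 0},{"gripper": 30,"tx": 0,"ty": 0,"tz": 35,"twist": 0},{"gripper": 30,"tx": 0,"ty": 0,"tz": 30,"twist": 0},{"gripper": 30,"tx": 0,"ty": 0,"tz": 20,"twist": 0},{"gripper": 5,"tx": 0,"ty": 0,"tz": 0,"twist": 0},{"gripper": 5,"tx": 0,"ty": 0,"tz": 0,"twist": 0}]' --grip_force 40

```text
time_s: 3.62
tool_pos: [0.5304, -0.2223, 0.0353]
tcp_rot: [-179.8, -0.1, 92.1]
wrist_force: [-2.6, 3.8, 10.3]
grip_width: 0.0094
finger_force: 39.1
```

Emit:
jog_arm --steps '[{"gripper": 5,"tx": 0,"ty": -6,"tz": 0,"twist": 0},{"gripper": 5,"tx": 0,"ty": -16,"tz": 0,"twist": 0},{"gripper": 5,"tx": 0,"ty": -20,"tz": 0,"twist": 0},{"gripper": 5,"tx": 0,"ty": -20,"tz": 0,"twist": 0},{"gripper": 5,"tx": 0,"ty": -20,"tz": 0,"twist": 0},{"gripper": 5,"tx": 0,"ty": -18,"tz": 0,"twist": 0},{"gripper": 5,"tx": 0,"ty": -12,"tz": 0,"twist": 0},{"gripper": 5,"tx": 0,"ty": -5,"tz": 0,"twist": 0}]'

```text
time_s: 4.28
tool_pos: [0.4139, -0.2259, 0.0354]
tcp_rot: [180.0, -0.1, 92.1]
wrist_force: [1.7, 3.7, -0.6]
grip_width: 0.0094
finger_force: 40.1
```

Emit:
jog_arm --steps '[{"gripper": 30,"tx": 0,"ty": 0,"tz": 0,"twist": 0},{"gripper": 30,"tx": 0,"ty": 0,"tz": 0,"twist": 0},{"gripper": 30,"tx": 0,"ty": 0,"tz": -20,"twist": 0},{"gripper": 30,"tx": 0,"ty": 0,"tz": -30,"twist": 0},{"gripper": 30,"tx": 0,"ty": 0,"tz": -40,"twist": 0},{"gripper": 60,"tx": 0,"ty": 10,"tz": -35,"twist": -0.12},{"gripper": 60,"tx": 0,"ty": 10,"tz": -25,"twist": -0.12},{"gripper": 60,"tx": 0,"ty": 10,"tz": -15,"twist": -0.12}]'

```text
time_s: 4.95
tool_pos: [0.4466, -0.2239, 0.2041]
tcp_rot: [179.8, 0.2, 113.0]
wrist_force: [-0.2, -0.5, 0.2]
grip_width: 0.0597
finger_force: 0.0
```

Emit:
jog_arm --steps '[{"gripper": 60,"tx": -5,"ty": 8,"tz": 0,"twist": -0.12},{"gripper": 60,"tx": -5,"ty": 8,"tz": 0,"twist": -0.12},{"gripper": 60,"tx": -5,"ty": 8,"tz": 0,"twist": -0.12},{"gripper": 60,"tx": -5,"ty": 5,"tz": 0,"twist": -0.12},{"gripper": 60,"tx": -5,"ty": 5,"tz": 0,"twist": -0.12},{"gripper": 60,"tx": -5,"ty": 5,"tz": 0,"twist": -0.12},{"gripper": 60,"tx": -5,"ty": 0,"tz": 0,"twist": -0.12},{"gripper": 60,"tx": -5,"ty": 0,"tz": 0,"twist": -0.12}]'

```text
time_s: 5.62
tool_pos: [0.5039, -0.226, 0.2]
tcp_rot: [-180.0, 0.0, 168.1]
wrist_force: [0.6, 0.8, 0.6]
grip_width: 0.0599
finger_force: 0.0
```

Run:
```python
from h import *
o,p,W=wshot("w2"); print(o["time_s"],o["tool_pos"],o["tcp_rot"],o["qpos"],o["grip_width"])
for t in("panel","unit_drawer0_handle"):
    for d in vision.boxes_of(p,t)[:3]:
        c,r=d["position"]; c=int(c*560); r=int(r*420); print(t,d["score"],c,r,W[r,c])
X,Y,Z=[W[...,i] for i in range(3)]
f=p["frame"]; hsv=cv2.cvtColor(f,cv2.COLOR_BGR2HSV)
inn=(X>.44)&(X<.6)&(Y>-.32)&(Y<-.13)
m=inn&(Z>.052)&(Z<.066)&(hsv[...,0]>95)&(hsv[...,0]<130)&(hsv[...,1]>90)&(X>.465)
nb,l,st,ce=cv2.connectedComponentsWithStats(m.astype(np.uint8)); 
for i in range(1,nb):
    if st[i,4]>60: P=W[l==i]; print("box",st[i,4],cv2.minAreaRect(P[:,:2].astype(np.float32)),np.median(P,0))
m=inn&(Z>.022)&(Z<.032)&(hsv[...,1]<50)&(hsv[...,2]>120)
print(m.sum()); print("sheet",cv2.minAreaRect(W[m][:,:2].astype(np.float32)),np.median(W[m][:,2]))
```

```text
5.6167 [ 0.50386297 -0.22596692  0.20003753] [-1.79967072e+02  3.47518604e-03  1.68063197e+02] [ -2.87103787  14.78424611  28.64448453  94.05652364  -7.31551419
  73.02309545 105.1779415 ] 0.059890004000742715
panel 0.77 274 207 [ 0.51034552 -0.22678331  0.05830712]
unit_drawer0_handle 0.57 270 171 [ 0.4830041  -0.22497466  0.02166861]
box 553 ((0.5198761224746704, -0.22902455925941467), (0.04082582890987396, 0.02353031374514103), 1.181405782699585) [ 0.51432147 -0.22893832  0.05840511]
4613
sheet ((0.5210870504379272, -0.22911681234836578), (0.07275629043579102, 0.09154919534921646), 1.6527972221374512) 0.026392104685371093
```

View pics/w2.png

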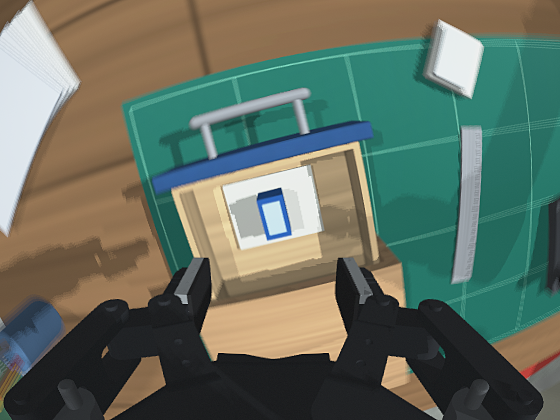

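Picture w2: the drawer is open and the panel lies at about (270,208), with its box at (274,215). The fit agrees, so I descend for the grasp.

Emit:
jog_arm --steps '[{"gripper": 48,"tx": 0,"ty": 0,"tz": 10,"twist": -0.117},{"gripper": 48,"tx": 0,"ty": 0,"tz": 20,"twist": -0.117},{"gripper": 48,"tx": -9,"ty": -2,"tz": 30,"twist": 0},{"gripper": 48,"tx": -8,"ty": -1,"tz": 30,"twist": 0},{"gripper": 48,"tx": 0,"ty": 0,"tz": 30,"twist": 0},{"gripper": 48,"tx": 0,"ty": 0,"tz": 25,"twist": 0},{"gripper": 48,"tx": 0,"ty": 0,"tz": 15,"twist": 0},{"gripper": 48,"tx": 0,"ty": 0,"tz": 6,"twist": 0}]'

```text
time_s: 6.43
tool_pos: [0.5179, -0.2281, 0.0314]
tcp_rot: [179.9, -0.3, -179.2]
wrist_force: [-0.7, 0.6, -0.2]
grip_width: 0.0482
finger_force: 0.0
```

Emit:
jog_arm --steps '[{"gripper": 48,"tx": -2,"ty": -1,"tz": -3,"twist": 0.01},{"gripper": 48,"tx": 0,"ty": 0,"tz": 0,"twist": 0},{"gripper": 15,"tx": 0,"ty": 0,"tz": 0,"twist": 0},{"gripper": 15,"tx": 0,"ty": 0,"tz": 0,"twist": 0},{"gripper": 15,"tx": 0,"ty": 0,"tz": 0,"twist": 0},{"gripper": 15,"tx": 0,"ty": 0,"tz": 0,"twist": 0},{"gripper": 15,"tx": 0,"ty": 0,"tz": -5,"twist": 0},{"gripper": 15,"tx": 0,"ty": 0,"tz": -10,"twist": 0}]' --grip_force 25

```text
time_s: 7.1
tool_pos: [0.5208, -0.2296, 0.052]
tcp_rot: [180.0, -0.1, -179.5]
wrist_force: [0.2, 0.2, -0.0]
grip_width: 0.0235
finger_force: 24.7
```

Run:
```python
from h import *
o=get_obs(); print(o["time_s"],o["tool_pos"],o["tcp_rot"],o["wrist_force"],o["grip_width"],o["finger_force"])
# plate: fit from both cameras, edges in plane coords
for n in ("top","scene"):
    d=np.load(n+"0.npz"); W=d["W"]; f=d["f"]; hsv=cv2.cvtColor(f,cv2.COLOR_BGR2HSV)
    X,Y,Z=[W[...,i] for i in range(3)]
    m=(hsv[...,0]<25)&(hsv[...,1]>150)&(X>.58)&(X<.75)&(Y>.15)&(Y<.32)&(Z>.02)
    P=W[m]; A=P
    for _ in range(5):
        c=A.mean(0); vt=np.linalg.svd(A-c,full_matrices=False)[2]; nn=vt[2]*np.sign(vt[2][2]); r=(A-c)@nn; A=A[abs(r)<.004]
    ex=np.array([1,0,-nn[0]/nn[2]]); ex/=np.linalg.norm(ex); ey=np.cross(nn,ex)
    Q=(P-c)[abs((P-c)@nn)<.005]; q=np.c_[Q@ex,Q@ey].astype(np.float32)
    (a,b),s,ang=cv2.minAreaRect(q); C=c+a*ex+b*ey
    # outline: dark pixels near plate
    g=(abs((W-c)@nn)<.006)&(hsv[...,2]<110)&(X>.6)&(X<.73)&(abs(Y-.236)<.06)
    G=W[g]-c; qq=np.c_[G@ex,G@ey].astype(np.float32)
    r2=cv2.minAreaRect(qq[(abs(qq-[a,b])<.05).all(1)]); C2=c+r2[0][0]*ex+r2[0][1]*ey
    print(n,len(A),"C",C.round(4),np.round(s,4),round(ang,2),"tilt",np.degrees(np.arccos(nn[2])).round(2),nn.round(4),"outline",g.sum(),C2.round(4),np.round(r2[1],3),r2[2])
```

```text
7.1 [ 0.52075945 -0.22960869  0.05203725] [ 1.79963641e+02 -1.08430243e-01 -1.79537872e+02] [ 0.21354468  0.17008893 -0.03899988] 0.023499344532369158 24.737728536128998
top 1088 C [0.6578 0.2324 0.0509] [0.12 0.11] 6.35 tilt 14.62 [-0.2512 -0.0243  0.9676] outline 5 [0.6873 0.2815 0.0598] [0. 0.] 0.0
scene 1629 C [0.6616 0.2347 0.052 ] [0.1239 0.1105] 5.93 tilt 15.02 [-0.2576 -0.0282  0.9659] outline 20 [0.6646 0.2354 0.0529] [0. 0.] 0.0
```

Emit:
jog_arm --steps '[{"gripper": 15,"tx": 0,"ty": 0,"tz": -15,"twist": 0},{"gripper": 15,"tx": 0,"ty": 0,"tz": -22,"twist": 0},{"gripper": 15,"tx": 0,"ty": 0,"tz": -25,"twist": 0},{"gripper": 15,"tx": 0,"ty": 0,"tz": -25,"twist": 0},{"gripper": 15,"tx": 0,"ty": 0,"tz": -22,"twist": 0},{"gripper": 15,"tx": 0,"ty": 0,"tz": -20,"twist": 0},{"gripper": 15,"tx": 0,"ty": 0,"tz": -12,"twist": 0},{"gripper": 15,"tx": 0,"ty": 0,"tz": 0,"twist": 0}]'

```text
time_s: 7.77
tool_pos: [0.5228, -0.2307, 0.1968]
tcp_rot: [-179.9, 0.3, -179.5]
wrist_force: [1.3, -1.0, -0.6]
grip_width: 0.0235
finger_force: 24.8
```

```bash
cat >> h.py <<'E'
def panel_tool(name):
    o,p,W=wshot(name); R=Ro.from_euler("xyz",o["tcp_rot"],degrees=True).as_matrix()
    T=(W-o["tool_pos"])@R   # tool coords
    hsv=cv2.cvtColor(p["frame"],cv2.COLOR_BGR2HSV)
    print("t",o["time_s"],"tcp",o["tool_pos"].round(4),o["tcp_rot"].round(2),"F",o["wrist_force"].round(2),"grip",round(o["grip_width"],4),o["finger_force"].round(1))
    return o,p,W,T,hsv
E
python3 - <<'E'
from h import *
o,p,W,T,hsv=panel_tool("w3")
m=(abs(T[...,0])<.06)&(abs(T[...,1])<.06)&(T[...,2]>-.01)&(T[...,2]<.03)&(hsv[...,1]<60)&(hsv[...,2]>110)
P=T[m]; print(len(P),P.min(0),P.max(0),np.median(P,0),cv2.minAreaRect(P[:,:2].astype(np.float32)))
c=P.mean(0); vt=np.linalg.svd(P-c,full_matrices=False)[2]; print(vt[2])
plan([(.6595,.2336,.19,186.2,16)])
E
```

```text
Traceback (most recent call last):
  File "h.py", line 37, in panel_tool
    print("t",o["time_s"],"tcp",o["tool_pos"].round(4),o["tcp_rot"].round(2),"F",o["wrist_force"].round(2),"grip",round(o["grip_width"],4),o["finger_force"].round(1))
                                                                                                                                           ^^^^^^^^^^^^^^^^^^^^^^^
AttributeError: 'float' object has no attribute 'round'
```

View pics/w3.png

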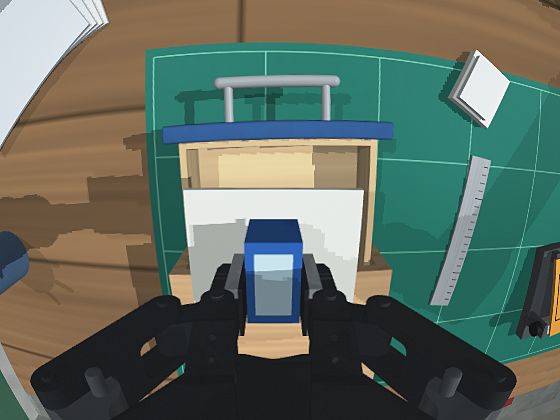

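Picture w3: the panel hangs in the fingers, with the box at (275,270) and the sheet's front edge at row 188, square to the tool.

```bash
sed -i 's/o\["finger_force"\].round(1)/o["finger_force"]/' h.py
python3 - <<'E'
from h import *
o,p,W,T,hsv=panel_tool("w4")
m=(abs(T[...,0])<.06)&(abs(T[...,1])<.06)&(T[...,2]>-.01)&(T[...,2]<.03)&(hsv[...,1]<60)&(hsv[...,2]>110)
P=T[m]; print(len(P),P.min(0),P.max(0),np.median(P,0),cv2.minAreaRect(P[:,:2].astype(np.float32)))
c=P.mean(0); vt=np.linalg.svd(P-c,full_matrices=False)[2]; print(vt[2])
plan([(.6595,.2336,.19,186.2,16)])
E
```

```text
t 7.8167 tcp [ 0.5221 -0.2303  0.1946] [-1.7996e+02  1.5000e-01 -1.7954e+02] F [-0.45 -1.05 -1.49] grip 0.0235 24.76815015077591
11835 [-0.02742809 -0.04565524 -0.00949515] [0.03845373 0.04500846 0.01697737] [2.09855179e-02 9.04115754e-05 1.25505286e-02] ((0.005719965323805809, -0.0002579428255558014), (0.06577278673648834, 0.0906343087553978), 0.3325769305229187)
[-8.01355462e-05 -1.20342424e-03 -9.99999273e-01]
[-9, 29, 0] -0.006; [-9, 29, 0] -0.006; [-9, 29, 1] -0.007; [-10, 28, 0] -0.006; [-9, 29, 0] -0.006; [-10, 29, 0] -0.006; [-10, 28, 0] -0.007; [-10, 29, 1] -0.006; [-10, 28, 0] -0.006; [-11, 28, 0] -0.006; [-10, 29, 0] -0.007; [-11, 28, 0] -0.006; [-11, 28, 0] -0.006; [-11, 28, 1] -0.006; [-12, 28, 0] -0.007; [-11, 28, 0] -0.006;
```

Emit:
jog_arm --steps '[{"gripper": 15,"tx": -5,"ty": 20,"tz": 0,"twist": -0.012},{"gripper": 15,"tx": -9,"ty": 34,"tz": 0,"twist": -0.012},{"gripper": 15,"tx": -11,"ty": 39,"tz": 0,"twist": -0.012},{"gripper": 15,"tx": -11,"ty": 39,"tz": 0,"twist": -0.012},{"gripper": 15,"tx": -11,"ty": 39,"tz": 0,"twist": -0.012},{"gripper": 15,"tx": -11,"ty": 39,"tz": 0,"twist": -0.013},{"gripper": 15,"tx": -10,"ty": 34,"tz": 0,"twist": -0.013},{"gripper": 15,"tx": -6,"ty": 20,"tz": 0,"twist": -0.013}]'

```text
time_s: 8.53
tool_pos: [0.5813, 0.0432, 0.191]
tcp_rot: [179.9, -0.2, -173.5]
wrist_force: [0.1, 1.4, -0.8]
grip_width: 0.0235
finger_force: 24.8
```

Run:
```python
from h import *
vision.capture("top")
o,p,W,T,hsv=panel_tool("w5")
X,Y,Z=[W[...,i] for i in range(3)]
m=(hsv[...,0]<25)&(hsv[...,1]>150)&(X>.58)&(X<.75)&(Y>.15)&(Y<.32)&(Z>.02)&(Z<.075)
P=W[m]; A=P
for _ in range(5):
    c=A.mean(0); vt=np.linalg.svd(A-c,full_matrices=False)[2]; nn=vt[2]*np.sign(vt[2][2]); r=(A-c)@nn; A=A[abs(r)<.004]
ex=np.array([1,0,-nn[0]/nn[2]]); ex/=np.linalg.norm(ex); ey=np.cross(nn,ex)
Q=(P-c)[abs((P-c)@nn)<.005]; q=np.c_[Q@ex,Q@ey].astype(np.float32)
(a,b),s,ang=cv2.minAreaRect(q); print(len(A),"C",(c+a*ex+b*ey).round(4),np.round(s,4),round(ang,2),"tilt",np.degrees(np.arccos(nn[2])).round(2),nn.round(4))
plan([(.6555,.2328,.16,186.2,8)])
```

```text
t 8.5833 tcp [0.5817 0.0467 0.1909] [ 179.81   -0.18 -173.2 ] F [ 0.49  3.96 -0.77] grip 0.0235 24.807270169258118
6803 C [0.6588 0.2334 0.051 ] [0.1203 0.1117] 6.32 tilt 15.1 [-0.2585 -0.0322  0.9655]
[-12, 22, 4] 0.001; [-12, 23, 4] 0.001; [-12, 22, 4] 0.001; [-12, 23, 4] 0.001; [-11, 22, 3] 0.001; [-12, 23, 4] 0.001; [-12, 23, 4] 0.001; [-12, 22, 4] 0.001;
```

View pics/w5.png

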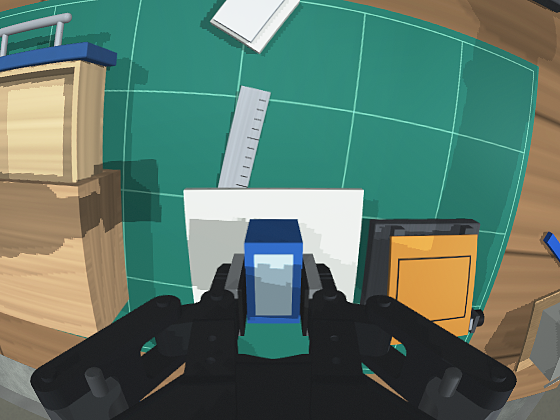

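Emit:
jog_arm --steps '[{"gripper": 15,"tx": -12,"ty": 22,"tz": 5,"twist": 0.001},{"gripper": 15,"tx": -12,"ty": 25,"tz": 12,"twist": 0.001},{"gripper": 15,"tx": -12,"ty": 25,"tz": 12,"twist": 0.001},{"gripper": 15,"tx": -12,"ty": 25,"tz": 12,"twist": 0.001},{"gripper": 15,"tx": -12,"ty": 25,"tz": 12,"twist": 0.001},{"gripper": 15,"tx": -12,"ty": 24,"tz": 12,"twist": 0.001},{"gripper": 15,"tx": -12,"ty": 22,"tz": 12,"twist": 0.001},{"gripper": 15,"tx": -11,"ty": 12,"tz": 8,"twist": 0.001}]'

```text
time_s: 9.3
tool_pos: [0.6568, 0.2281, 0.105]
tcp_rot: [-180.0, -0.2, -174.2]
wrist_force: [-0.6, 1.6, -1.2]
grip_width: 0.0234
finger_force: 24.8
```

Run:
```python
from h import *
vision.capture("top")
o,p,W,T,hsv=panel_tool("w6"); plan([(.655,.2327,.09,186.4,2)])
```

```text
t 9.35 tcp [0.657 0.23  0.103] [ 180.     -0.31 -174.12] F [-2.7   0.9  -2.62] grip 0.0233 24.77498173713684
[1, 3, 7] -0.005; [0, 2, 7] -0.005;
```

Emit:
jog_arm --steps '[{"gripper": 15,"tx": 1,"ty": 2,"tz": 4,"twist": -0.005},{"gripper": 15,"tx": 0,"ty": 0,"tz": 4,"twist": -0.005},{"gripper": 15,"tx": 0,"ty": 0,"tz": 4,"twist": 0},{"gripper": 15,"tx": 0,"ty": 0,"tz": 4,"twist": 0},{"gripper": 15,"tx": 0,"ty": 0,"tz": 3,"twist": 0},{"gripper": 15,"tx": 0,"ty": 0,"tz": 2,"twist": 0},{"gripper": 15,"tx": 0,"ty": 0,"tz": 0,"twist": 0},{"gripper": 15,"tx": 0,"ty": 0,"tz": 0,"twist": 0}]' --grip_force 20

```text
time_s: 10.07
tool_pos: [0.6567, 0.2281, 0.0873]
tcp_rot: [180.0, -0.0, -173.7]
wrist_force: [0.2, -0.2, 0.1]
grip_width: 0.0234
finger_force: 24.8
```

Emit:
jog_arm --steps '[{"gripper": 15,"tx": 1,"ty": 2,"tz": 2,"twist": 0},{"gripper": 15,"tx": 1,"ty": 3,"tz": 2,"twist": 0},{"gripper": 14,"tx": 0,"ty": 0,"tz": 2,"twist": 0},{"gripper": 14,"tx": 0,"ty": 0,"tz": 2,"twist": 0},{"gripper": 14,"tx": 0,"ty": 0,"tz": 2,"twist": 0},{"gripper": 14,"tx": 0,"ty": 0,"tz": 2,"twist": 0},{"gripper": 14,"tx": 0,"ty": 0,"tz": 1,"twist": 0},{"gripper": 14,"tx": 0,"ty": 0,"tz": 0,"twist": 0}]' --grip_force 20

```text
time_s: 10.73
tool_pos: [0.6541, 0.2329, 0.0755]
tcp_rot: [180.0, 0.0, -173.7]
wrist_force: [-5.0, -1.2, 7.2]
grip_width: 0.0236
finger_force: 25.9
```

Emit:
jog_arm --steps '[{"gripper": 15,"tx": 0,"ty": 0,"tz": 1,"twist": 0},{"gripper": 15,"tx": 0,"ty": 0,"tz": 1,"twist": 0},{"gripper": 15,"tx": 0,"ty": 0,"tz": 1,"twist": 0},{"gripper": 15,"tx": 0,"ty": 0,"tz": 1,"twist": 0},{"gripper": 15,"tx": 0,"ty": 0,"tz": 0,"twist": 0},{"gripper": 15,"tx": 0,"ty": 0,"tz": 0,"twist": 0},{"gripper": 15,"tx": 0,"ty": 0,"tz": 0,"twist": 0},{"gripper": 15,"tx": 0,"ty": 0,"tz": 0,"twist": 0}]'

```text
time_s: 11.4
tool_pos: [0.6536, 0.2329, 0.0727]
tcp_rot: [180.0, -0.0, -173.7]
wrist_force: [-12.1, -2.6, 16.6]
grip_width: 0.0234
finger_force: 28.0
```

```bash
cat > look.py <<'E'
from h import *
import sys
def look(name):
    o,p,W,T,hsv=panel_tool(name)
    nn=np.array([-.2585,-.030,.9655]); nn/=np.linalg.norm(nn); C=np.array([.659,.2334,.0511]); a=np.radians(6.5)
    ex=np.array([np.cos(a),np.sin(a),0]); ex-=nn*(ex@nn); ex/=np.linalg.norm(ex); ey=np.cross(nn,ex)
    B=np.stack([ex,ey,nn],1); Q=(W-C)@B   # plate coords
    w=(hsv[...,1]<60)&(hsv[...,2]>100)&(np.abs(Q[...,:2])<.06).all(-1)&(abs(Q[...,2])<.025)
    w=cv2.erode(w.astype(np.uint8),np.ones((3,3)))>0
    P=Q[w]; c=P.mean(0)
    for _ in range(4):
        c=P.mean(0); v=np.linalg.svd(P-c,full_matrices=False)[2][2]; v*=np.sign(v[2]); P=P[abs((P-c)@v)<.004]
    print("sheet",len(P),"slope vs plate [deg] x,y",np.degrees(-v[0]/v[2]).round(2),np.degrees(-v[1]/v[2]).round(2),"top z at centre",(c[2]-(v[:2]@(-c[:2]))/v[2]).round(4),"ext",np.percentile(P,[.5],0).round(4),np.percentile(P,[99.5],0).round(4),cv2.minAreaRect(P[:,:2].astype(np.float32))[2])
    og=(hsv[...,0]<25)&(hsv[...,1]>150)&(np.abs(Q[...,:2])<.07).all(-1)&(abs(Q[...,2])<.02); G=Q[og]
    if len(G)>50: 
        g=G.mean(0); v=np.linalg.svd(G-g,full_matrices=False)[2][2]; v*=np.sign(v[2]); print("plate",len(G),"slope",np.degrees(-v[:2]/v[2]).round(2),"z",(g[2]-(v[:2]@(-g[:2]))/v[2]).round(4),"ext",G.min(0).round(4),G.max(0).round(4))
look(sys.argv[1])
E
python3 look.py w7
```

```text
t 11.4 tcp [0.6536 0.2329 0.0727] [ 1.7996e+02 -3.0000e-02 -1.7375e+02] F [-12.1   -2.64  16.62] grip 0.0234 27.97065943479538
sheet 10798 slope vs plate [deg] x,y -11.94 0.06 top z at centre 0.0104 ext [[-0.0393 -0.0445  0.0064]] [[0.0184 0.044  0.0194]] 89.81143951416016
plate 8721 slope [0.13 0.14] z -0.0003 ext [-0.0626 -0.0553 -0.017 ] [0.0588 0.0555 0.0023]
```

Emit:
jog_arm --steps '[{"gripper": 15,"tx": 2,"ty": 0,"tz": 0,"twist": 0},{"gripper": 15,"tx": 1,"ty": 0,"tz": 0.5,"twist": 0},{"gripper": 15,"tx": 1,"ty": 0,"tz": 0.5,"twist": 0},{"gripper": 15,"tx": 1,"ty": 0,"tz": 0.5,"twist": 0},{"gripper": 15,"tx": 0,"ty": 0,"tz": 0.5,"twist": 0},{"gripper": 15,"tx": 0,"ty": 0,"tz": 0,"twist": 0},{"gripper": 15,"tx": 0,"ty": 0,"tz": 0,"twist": 0},{"gripper": 15,"tx": 0,"ty": 0,"tz": 0,"twist": 0}]'

```text
time_s: 12.12
tool_pos: [0.6508, 0.2325, 0.0704]
tcp_rot: [180.0, 0.2, -173.8]
wrist_force: [-0.9, 0.3, 8.4]
grip_width: 0.0235
finger_force: 27.0
```

```bash
python3 look.py w8
```

```text
t 12.1167 tcp [0.6508 0.2325 0.0704] [ 179.95    0.22 -173.76] F [-0.94  0.28  8.4 ] grip 0.0235 26.98516219854355
sheet 10335 slope vs plate [deg] x,y -8.48 0.07 top z at centre 0.0087 ext [[-0.0413 -0.0445  0.0062]] [[0.0151 0.044  0.0157]] 89.73707580566406
plate 8248 slope [0.15 0.  ] z -0.0002 ext [-0.0624 -0.0552 -0.0175] [0.0594 0.0555 0.0021]
```

Emit:
jog_arm --steps '[{"gripper": 15,"tx": 1,"ty": 0,"tz": 0.5,"twist": 0},{"gripper": 15,"tx": 1,"ty": 0,"tz": 1,"twist": 0},{"gripper": 15,"tx": 0.5,"ty": 0,"tz": 0.5,"twist": 0},{"gripper": 15,"tx": 0.5,"ty": 0,"tz": 0.5,"twist": 0},{"gripper": 15,"tx": 0.5,"ty": 0,"tz": 1,"twist": 0},{"gripper": 15,"tx": 0,"ty": 0,"tz": 0.5,"twist": 0},{"gripper": 15,"tx": 0,"ty": 0,"tz": 0,"twist": 0},{"gripper": 15,"tx": 0,"ty": 0,"tz": 0,"twist": 0}]'

```text
time_s: 12.83
tool_pos: [0.6472, 0.2322, 0.0662]
tcp_rot: [180.0, 0.2, -173.8]
wrist_force: [-0.1, -0.0, 7.4]
grip_width: 0.0235
finger_force: 27.4
```

```bash
python3 look.py w9
```

```text
t 12.8333 tcp [0.6472 0.2322 0.0662] [ 179.95    0.2  -173.76] F [-0.09 -0.01  7.37] grip 0.0235 27.400167882442474
sheet 9626 slope vs plate [deg] x,y -2.69 0.03 top z at centre 0.0059 ext [[-0.0429 -0.0445  0.0047]] [[0.0105 0.0442 0.0091]] 89.7520980834961
plate 7929 slope [0.12 0.11] z -0.0002 ext [-0.0619 -0.0553 -0.0168] [0.06   0.0557 0.0022]
```

Emit:
jog_arm --steps '[{"gripper": 15,"tx": 0.5,"ty": 0,"tz": 1,"twist": 0},{"gripper": 15,"tx": 0.5,"ty": 0,"tz": 1,"twist": 0},{"gripper": 15,"tx": 0,"ty": 0,"tz": 1,"twist": 0},{"gripper": 15,"tx": 0,"ty": 0,"tz": 0.5,"twist": 0},{"gripper": 15,"tx": 0,"ty": 0,"tz": 0,"twist": 0},{"gripper": 15,"tx": 0,"ty": 0,"tz": 0,"twist": 0},{"gripper": 15,"tx": 0,"ty": 0,"tz": 0,"twist": 0},{"gripper": 15,"tx": 0,"ty": 0,"tz": 0,"twist": 0}]'

```text
time_s: 13.55
tool_pos: [0.6462, 0.232, 0.0642]
tcp_rot: [179.9, 0.2, -173.8]
wrist_force: [-6.6, -1.8, 16.8]
grip_width: 0.0234
finger_force: 29.0
```

```bash
python3 look.py w10
```

```text
t 13.55 tcp [0.6462 0.232  0.0642] [ 179.93    0.23 -173.76] F [-6.65 -1.77 16.82] grip 0.0234 28.954805731773376
sheet 9470 slope vs plate [deg] x,y 0.04 0.03 top z at centre 0.0047 ext [[-0.0432 -0.0446  0.0031]] [[0.0253 0.0441 0.0064]] 89.75052642822266
plate 8339 slope [0.12 0.07] z -0.0002 ext [-0.0618 -0.0551 -0.0177] [0.0598 0.0554 0.002 ]
```

Emit:
jog_arm --steps '[{"gripper": 15,"tx": -1,"ty": 0,"tz": -0.8,"twist": 0},{"gripper": 15,"tx": -1,"ty": 0,"tz": -0.4,"twist": 0},{"gripper": 15,"tx": -1,"ty": 0,"tz": -0.3,"twist": 0},{"gripper": 15,"tx": -1,"ty": 0,"tz": -0.3,"twist": 0},{"gripper": 15,"tx": -1.5,"ty": 0,"tz": -0.3,"twist": 0},{"gripper": 15,"tx": -1.5,"ty": 0,"tz": -0.3,"twist": 0},{"gripper": 15,"tx": -1,"ty": 0,"tz": -0.3,"twist": 0},{"gripper": 15,"tx": 0,"ty": 0,"tz": 0,"twist": 0}]'

```text
time_s: 14.27
tool_pos: [0.6503, 0.2331, 0.0652]
tcp_rot: [180.0, -0.3, -173.7]
wrist_force: [-18.6, -2.6, 19.3]
grip_width: 0.0235
finger_force: 29.4
```

```bash
python3 look.py w11
```

```text
t 14.2667 tcp [0.6503 0.2331 0.0652] [ 179.95   -0.26 -173.71] F [-18.62  -2.63  19.26] grip 0.0235 29.408156275749207
sheet 9534 slope vs plate [deg] x,y -0.08 0.05 top z at centre 0.0047 ext [[-0.039  -0.0442  0.0031]] [[0.0294 0.0446 0.0064]] 89.77970123291016
plate 10086 slope [0.12 0.1 ] z -0.0003 ext [-0.0624 -0.0589 -0.0176] [0.0602 0.0554 0.002 ]
```

Emit:
jog_arm --steps '[{"gripper": 15,"tx": 0,"ty": 0,"tz": -0.5,"twist": 0},{"gripper": 15,"tx": -0.5,"ty": 0,"tz": -0.5,"twist": 0},{"gripper": 15,"tx": -0.5,"ty": 0,"tz": -0.3,"twist": 0},{"gripper": 15,"tx": 0,"ty": 0,"tz": 0,"twist": 0},{"gripper": 15,"tx": 0.7,"ty": 0,"tz": 0,"twist": 0},{"gripper": 15,"tx": 0.7,"ty": 0,"tz": 0,"twist": 0},{"gripper": 15,"tx": 0,"ty": 0,"tz": 0,"twist": 0},{"gripper": 15,"tx": 0,"ty": 0,"tz": 0,"twist": 0}]'

```text
time_s: 14.98
tool_pos: [0.6523, 0.2333, 0.0658]
tcp_rot: [179.9, 0.0, -173.7]
wrist_force: [-3.6, 0.6, 6.8]
grip_width: 0.0233
finger_force: 27.7
```

```bash
python3 look.py w12
```

```text
t 14.9833 tcp [0.6523 0.2333 0.0658] [ 1.7994e+02  3.0000e-02 -1.7371e+02] F [-3.57  0.65  6.77] grip 0.0233 27.715579569339752
sheet 9371 slope vs plate [deg] x,y -0.01 0.05 top z at centre 0.0048 ext [[-0.0369 -0.0442  0.0032]] [[0.0315 0.0447 0.0063]] 89.78141784667969
plate 10797 slope [0.12 0.11] z -0.0002 ext [-0.0625 -0.0606 -0.0181] [0.0601 0.0553 0.0022]
```

View pics/w12.png

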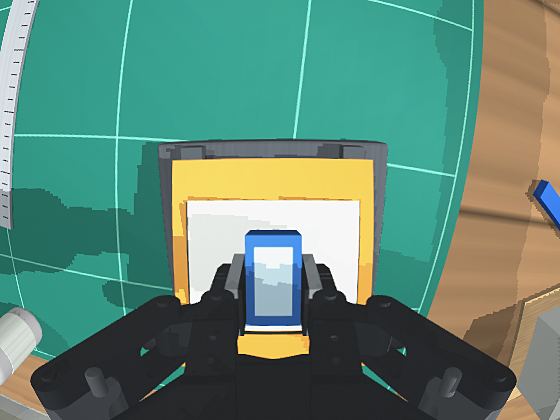

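The panel sits flush and covers the outline: its sheet runs from column 187 to 360, with its lower edge at row 200. I add a slight press, let it settle, then hand in.

Emit:
jog_arm --steps '[{"gripper": 15,"tx": 0,"ty": 0,"tz": 0.7,"twist": 0},{"gripper": 15,"tx": 0,"ty": 0,"tz": 0,"twist": 0},{"gripper": 15,"tx": 0,"ty": 0,"tz": 0,"twist": 0},{"gripper": 15,"tx": 0,"ty": 0,"tz": 0,"twist": 0},{"gripper": 15,"tx": 0,"ty": 0,"tz": 0,"twist": 0},{"gripper": 15,"tx": 0,"ty": 0,"tz": 0,"twist": 0},{"gripper": 15,"tx": 0,"ty": 0,"tz": 0,"twist": 0},{"gripper": 15,"tx": 0,"ty": 0,"tz": 0,"twist": 0}]'

```text
time_s: 15.7
tool_pos: [0.6523, 0.2333, 0.0658]
tcp_rot: [179.9, 0.0, -173.7]
wrist_force: [-6.8, -0.8, 11.0]
grip_width: 0.0231
finger_force: 28.2
```

```bash
python3 look.py w13 && python3 -c "
from h import *
o=get_obs(); f=o['wrist_force']; print(f)
print(job_done() if 4<f[2]<25 else 'not handed in')"
```

```text
t 15.7 tcp [0.6523 0.2333 0.0658] [ 1.7994e+02  3.0000e-02 -1.7372e+02] F [-6.77 -0.81 10.97] grip 0.0231 28.2377752661705
sheet 9435 slope vs plate [deg] x,y 0.05 0.05 top z at centre 0.0047 ext [[-0.0369 -0.0442  0.0031]] [[0.0315 0.0447 0.0064]] 89.77507019042969
plate 10760 slope [0.12 0.1 ] z -0.0002 ext [-0.0624 -0.0605 -0.0179] [0.0604 0.0555 0.0025]
[-6.88798927 -0.22210387 10.21214971]
the job is handed in; nothing more can be done
None
```

The job is handed in at about 16 s with no verdict returned: the panel measured flush on the plate, about 2 mm off centre down the slope, still gripped (28 N) and pressed with about 11 N.

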